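Step the load selector up four clicks and apply it

ROBOT

A 7-joint arm with a two-finger parallel gripper is mounted at the origin on the work surface. World frame = base frame: x ahead of the robot, y to its left, z up, the work surface at z = 0. Lengths are in m, angles in rad, forces in N, time in s.
With the tool pointing down it reaches from about 0.375 to 0.925 m from the base axis. Payload 3.1 kg.
Tool frame: the origin (TCP) lies between the finger pads; the fingertips stand 19 mm ahead of it and the grasp point (between the pads) is the TCP; z points along the fingers, y is the direction in which the jaws open and shut (so a half turn about z gives the same grasp; the last joint's range is limited). The gripper opens to 85 mm and grips with 20 to 120 N. Pads are 22 mm wide; open, the fingers measure 114 mm over their backs; the gripper's body (76 mm by 85 mm) begins 54 mm behind the grasp point. The pads swing forward as they close: fully open they stand 13 mm farther back than shut.
Start: joints at [-1.345, 0.383, 0.044, 1.598, -0.018, 1.161, -0.05], TCP at [0.207, 0.616, 0.21] pointing down, gripper open.
Joint ranges: [-2.61, 2.61], [-0.41, 2.15], [-1.48, 1.57], [0, 2.5], [-1.57, 4.71], [0.05, 1.97], [-2.85, 2.85]. Speed limits (rad/s): [2.79, 2.79, 3.14, 3.14, 3.14, 3.14, 3.14].

INTERFACE

Orientations are given as a unit quaternion [x, y, z, w].
In Python, from bench import move_ptp, movel, move_j, move_gripper, pause, inverse_kinematics, read_camera, camera_params, MotionError, sign_off, look_for, tip_of, read_time_s, read_qpos, read_joint_vel, read_effort, read_eef_pos, read_tcp_rot, read_ft_force, read_ft_torque, read_finger_gap gives the robot as it stands. Calls block until the motion is done:
- move_ptp(position, orientation): joint-space move of the TCP to a pose.
- movel(position, orientation=None, speed=0.15): straight line of the TCP; orientation=None keeps the orientation; speed is the mean speed in m/s.
- move_j(angles): joint-space move.
- move_gripper(opening, effort=None): finger opening in m; effort is the grip in N (None keeps the last); returns when the fingers have stopped.
- pause(seconds).
- inverse_kinematics(position, orientation): joint angles nearest the present ones, or None.
- read_camera(name): name is "scene" or "side" or "wrist"; returns the picture (400x640x3 uint8, red, green, blue); there is no depth.
- camera_params(name): a dict with "K" (3x3 intrinsics, pixels), "camera_from_world" (4x4, takes a point from world to camera coordinates). Camera axes: x right, y down, z forward; pixel columns grow to the right and rows downward; lengths in m; the calibration is good to about 2 mm. A picture is of the moment at which its call begins: read the wrist's pose just before it. camera_params takes no time and is no camera call; for the wrist camera it gives the pose at the moment of the call.
A pose or a line that the arm cannot do raises MotionError and nothing moves.
- sign_off(): hands the job in, once; it reports no verdict.
Trained networks look in the newest picture that a camera, given by its name, has taken for a name from the list of things; names that differ only in an ending like _2 or _b are one class to them, and where a whole thing is asked for, a point or a joint stands for the part that bears it (a point fixed in the world has none). Each returns a list of dicts, best first, with "confidence" (0 to 1); they miss things now and then, are a little off and sometimes report something else, mostly with a low value. They report only what shows in the picture. A call takes as long as a camera call.
- look_for(camera, name): "at" ([column, row] in pixels, amid what is visible of it).
- tip_of(camera, name): "at" ([column, row] in pixels: a listed point, or the origin of a listed thing).
Readings, each from a call of its own:
- read_time_s(): time.
- read_qpos(): joint angles.
- read_joint_vel(): joint speeds.
- read_effort(): joint torques, N m.
- read_eef_pos(): TCP position.
- read_tcp_rot(): TCP orientation.
- read_ft_force(): force on the tool from outside, world axes, zero at the start.
- read_ft_torque(): the same for the moment, N m.
- read_finger_gap(): finger opening in m.
Only numpy, scipy, OpenCV 4.12 (cv2) and the standard library are available. Lean on these libraries where they do the work, as an engineer would, in place of code of your own. Each camera call takes 0.05 s, during which the arm holds its last target. There are 200 camera calls.

TASK

With a fingertip, gently push the red pointer of the load box's selector dial round clockwise (seen from above) by exactly four clicks from where it now stands, without ever going on to a fifth and without pinching it. Then press the green button beside it fully in and let go. Leave the selector settled on its fourth click, and leave all the loose things on the box and the bench where they are.

Things in the scene. Friction and masses are not known exactly. Their poses are not given: they have to be found in the camera images.
- load_box: The load box: low beige instrument case, 200 (x) by 280 (y) by 75 mm high, dark top panel, fixed to the bench. Origin: centre of its underside. +x points to its back (two binding posts 18 mm high there), +y to the dial's side. In this frame the dial's axis is at (0, 50) mm, the green button at (-20, -85) mm.
- selector (a joint): Dial angle, rad; grows clockwise seen from above. Eight click stops 30 degrees (0.524 rad) apart: 0, 0.524 .. 3.665, each with a white tick, and an end stop just beyond the first and last. Starts settled at the 1st, 2nd or 3rd. Between stops a sprung ball resists (about 5 N at the pointer's end), then past half-way pulls the dial into the next; let go, it settles at the nearest.
- selector_axis (a point): Point on the dial's vertical axis, level with the pointer's top, 115 mm above the bench. The dial is a grey disc 92 mm across, its top 87 mm above the bench, with a red pointer on it: an upright wing 12 mm thick and 28 mm tall (87 to 115 mm above the bench) along a radius, from 6 mm behind the axis to 46 mm in front of it, a white line on top. Either flank can be pushed.
- selector_tip (a point): Middle of the pointer's outer end, 46 mm from the dial's axis and 101 mm above the bench. The direction from the axis to here is where the pointer points. With the dial at 0 it points 105 degrees counter-clockwise (seen from above) from the load box's +x axis.
- apply (a joint): Travel of the green button, m: 0 out, 0.006 fully in. Spring return, about 5 N fully in.
- apply_top (a point): Centre of the top of the green round push button, 32 mm across, in a black housing on the load box's panel; it is pressed straight down.
- adapter: Loose brass adapter standing on the load box, 20 mm across, 34 mm tall. Origin: centre of its underside. To be left alone.
- crystal: Loose small metal can, 22 x 12 x 16 mm, lying on the load box. Origin: centre of its underside. To be left alone.
- multimeter: Loose yellow multimeter lying on the bench, 150 x 78 mm, 42 mm high with its knob. Origin: centre of its underside. To be left alone.
- screwdriver: Loose screwdriver, 180 mm long, lying on the bench. To be left alone.
- solder_reel: Loose blue reel standing on the bench, 60 mm across, 50 mm tall. Origin: centre of its underside. To be left alone.
- parts_tray: Loose orange divided tray on the bench, 140 x 100 x 35 mm. Origin: centre of its underside. To be left alone.
- mug: Loose white mug on the bench, 80 mm across, 90 mm tall. Origin: centre of its underside. To be left alone.

How it is judged:
On the way, in this order (a step that is already met when the one before it is completed fails the run):
1. the selector stands four clicks clockwise of its start, not moving on (distance of selector_tip from where it was at the start of the episode between 0.0744 and 0.084 m and velocity of joint selector below 0.3 rad/s), for 0.2 s.
2. the green button is pressed in (value of joint apply above 0.0045 m), for 0.05 s.
At the end, for the whole second after the job is handed in: The selector is at rest four clicks (120 degrees, within 12) clockwise of its start, the button has been pressed and is out again, and each loose thing is within 30 mm of its start (distance of selector_tip from where it was at the start of the episode between 0.0744 and 0.084 m and velocity of joint selector between -0.05 and 0.05 rad/s and value of joint apply below 0.0015 m and distance of each of adapter, crystal, multimeter, screwdriver, solder_reel, parts_tray, mug from where it was at the start of the episode below 0.03 m); the robot touches nothing.
It fails at once if the selector goes on towards a fifth click (more than 141 degrees) (distance of selector_tip from where it was at the start of the episode above 0.0867 m).
It fails at once if the selector is pinched or forced (more than 20 N from the fingers) (contact force between the fingers and selector above 20 N).
It fails at once if the button is pressed while the selector is not on its fourth click (value of joint apply above 0.003 m and not (distance of selector_tip from where it was at the start of the episode between 0.0744 and 0.084 m)).
It fails at once if a loose thing is shoved, lifted or carried (more than 30 mm) (distance of any of adapter, crystal, multimeter, screwdriver, solder_reel, parts_tray, mug from where it was at the start of the episode above 0.03 m).
It also fails if it takes over 64 s, if anything falls off the work surface, if the arm or the gripper's body presses on something with over 40 N, if the wrist force passes 120 N, or if a joint passes its speed limit or range.

## Working session

There is one attempt and no reset: what is moved stays moved. The work goes in short steps, each a Python script; the robot and the scene stay as the last script left them, time stands still between calls to the robot, and variables do not carry over. Pictures are saved under pics/ and viewed, about 8 in all and at most 12, crops included, and the job is handed in when it is done.

```bash
mkdir -p pics; ls; python3 - <<'E'
from bench import *
import cv2, numpy as np
ims=[]
for c in ["scene","side"]:
    im=read_camera(c); cv2.imwrite(f"pics/{c}0.png",im[:,:,::-1])
    p=camera_params(c); print(c,np.round(p["K"],1).tolist(),np.round(p["camera_from_world"],3).tolist())
    for n in ["selector_axis","selector_tip","apply_top","load_box","adapter","crystal","mug","solder_reel"]:
        r=tip_of(c,n); print(n,[(np.round(d["at"],1).tolist(),round(d["confidence"],2)) for d in r[:2]])
print(read_time_s(),read_eef_pos(),read_tcp_rot(),read_finger_gap())
E
```

```text
pics
scene [[413.4, 0.0, 329.9], [0.0, 413.4, 200.1], [0.0, 0.0, 1.0]] [[-0.582, 0.813, -0.006, 0.29], [0.616, 0.436, -0.656, -0.223], [-0.531, -0.386, -0.754, 1.488], [0.0, 0.0, 0.0, 1.0]]
selector_axis [([311.3, 221.3], 0.69)]
selector_tip [([332.1, 229.9], 0.59)]
apply_top [([272.8, 208.8], 0.66)]
load_box [([294.8, 243.6], 0.82)]
adapter [([249.4, 227.8], 0.39)]
crystal [([297.4, 204.2], 0.42)]
mug [([242.3, 159.0], 0.92)]
solder_reel [([416.2, 359.3], 0.63)]
side [[402.2, 0.0, 310.8], [0.0, 402.2, 199.8], [0.0, 0.0, 1.0]] [[0.997, -0.08, -0.012, -0.469], [-0.056, -0.577, -0.815, 0.09], [0.059, 0.813, -0.58, 1.179], [0.0, 0.0, 0.0, 1.0]]
selector_axis [([347.3, 186.9], 0.68), ([334.4, 218.2], 0.41)]
selector_tip [([338.1, 184.3], 0.93), ([313.4, 339.6], 0.41)]
apply_top [([365.5, 218.1], 0.39)]
load_box [([355.1, 227.1], 0.89)]
adapter [([387.8, 227.7], 0.41)]
crystal [([332.2, 217.1], 0.45)]
mug [([309.1, 337.7], 0.63)]
solder_reel [([363.0, 152.9], 0.74)]
0.9 [0.20677042 0.61622118 0.21029229] [ 1.61163298e-01  9.86927754e-01 -3.29430284e-06 -1.23609712e-05] 0.0852358537021112
```

```bash
cat > h.py <<'E'
from bench import *
import cv2, numpy as np
def ray(c,uv):
    p=camera_params(c);T=np.array(p["camera_from_world"]);K=np.array(p["K"])
    o=-T[:3,:3].T@T[:3,3]; d=T[:3,:3].T@np.linalg.inv(K)@[uv[0],uv[1],1.]
    return o,d/np.linalg.norm(d)
def at_z(c,uv,z):
    o,d=ray(c,uv); return o+d*(z-o[2])/d[2]
def proj(c,P):
    p=camera_params(c);T=np.array(p["camera_from_world"]);K=np.array(p["K"])
    q=(T[:3,:3]@np.atleast_2d(P).T).T+T[:3,3]; q=q@K.T; return q[:,:2]/q[:,2:]
E
python3 - <<'E'
from h import *
a=cv2.imread("pics/scene0.png")[130:300,190:430]; b=cv2.imread("pics/side0.png")[120:290,240:480]
cv2.imwrite("pics/c0.png",np.vstack([cv2.resize(x,None,fx=3.3,fy=3.3,interpolation=cv2.INTER_CUBIC)[:, :] for x in (a,)]))
cv2.imwrite("pics/c1.png",cv2.resize(b,None,fx=3.3,fy=3.3,interpolation=cv2.INTER_CUBIC))
for n,z,s,d in [("axis",.115,(311.3,221.3),(347.3,186.9)),("tip",.101,(332.1,229.9),(338.1,184.3)),("btn",.09,(272.8,208.8),(365.5,218.1)),("box",0,(294.8,243.6),(355.1,227.1)),("adapter",.075,(249.4,227.8),(387.8,227.7)),("crystal",.075,(297.4,204.2),(332.2,217.1))]:
    print(n,at_z("scene",s,z).round(4),at_z("side",d,z).round(4))
E
```

```text
axis [ 0.5777 -0.0025  0.115 ] [0.5762 0.0013 0.115 ]
tip [0.5605 0.0528 0.101 ] [0.5552 0.0384 0.101 ]
btn [ 0.5897 -0.1301  0.09  ] [ 0.6081 -0.1145  0.09  ]
box [ 0.6008 -0.0504  0.    ] [ 0.5975 -0.041   0.    ]
adapter [ 0.6698 -0.1476  0.075 ] [ 0.6632 -0.1417  0.075 ]
crystal [ 0.5272 -0.0932  0.075 ] [ 0.5232 -0.0827  0.075 ]
```

View pics/c0.png

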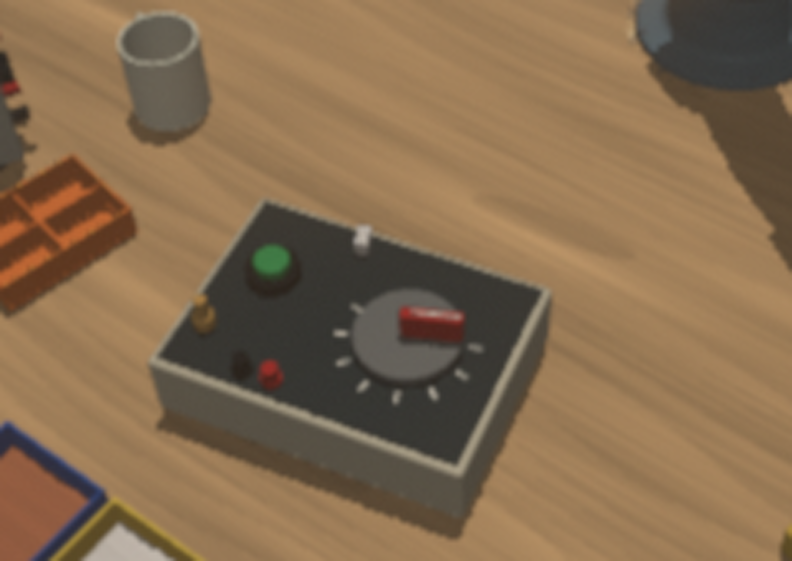

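View pics/c1.png

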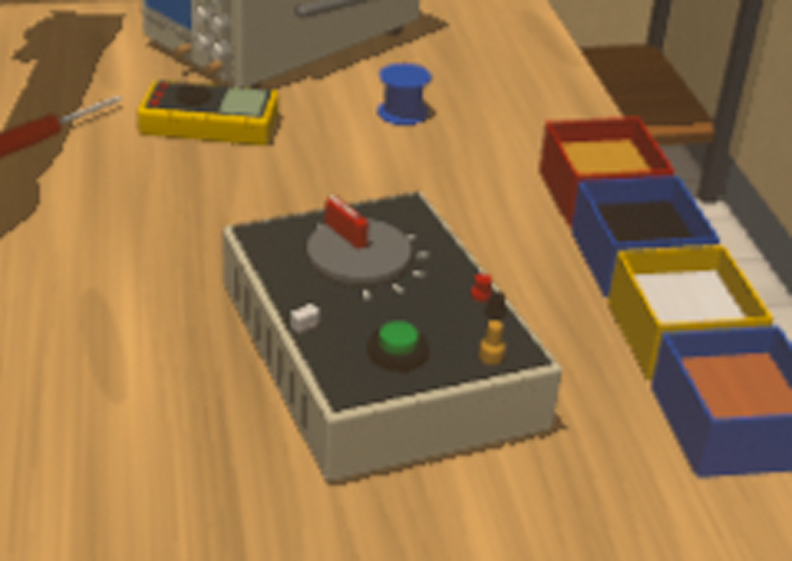

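The crops show the box top's four corners clearly. The pointer is near the first tick, at the +y end, the adapter is beside the button at the back edge, and the crystal is at the front edge. I'll fit the box pose from the corners and project the pointer for each candidate stop.

```bash
cat >> h.py <<'E'
def bx(q,P):
    P=np.atleast_2d(P); c,s=np.cos(q[2]),np.sin(q[2])
    return np.c_[q[0]+c*P[:,0]-s*P[:,1], q[1]+s*P[:,0]+c*P[:,1], P[:,2]]
E
python3 - <<'E'
from h import *
from scipy.optimize import least_squares
C=np.array([[.1,.14,.075],[-.1,.14,.075],[-.1,-.14,.075],[.1,-.14,.075]])
S=np.array([[461,467],[549,290],[265,202],[153,362]])/3.3+[190,130]
D=np.array([[418,195],[228,230],[330,408],[557,368]])/3.3+[240,120]
f=lambda q:np.r_[(proj("scene",bx(q,C))-S).ravel(),(proj("side",bx(q,C))-D).ravel()]
r=least_squares(f,[.6,-.045,-.2],loss="soft_l1");q=r.x;print(q,np.degrees(q[2]),f(q).round(1))
print("axis",bx(q,[0,.05,.115]),"btn",bx(q,[-.02,-.085,.09]))
a=bx(q,[0,.05,.115])
for c,off in (("scene",(190,130)),("side",(240,120))):
    print(c,"axis115",((proj(c,a)-off)*3.3).round(0))
    for k in range(4):
        t=np.radians(105-30*k); P=bx(q,[.046*np.cos(t),.05+.046*np.sin(t),.115]); print(k,((proj(c,P)-off)*3.3).round(0))
print("adapter,crystal box-frame:")
R=np.array([[np.cos(q[2]),np.sin(q[2])],[-np.sin(q[2]),np.cos(q[2])]])
for w in ([.6665,-.1446],[.5252,-.088]): print(R@(np.array(w)-q[:2]))
img=cv2.imread("pics/scene0.png")
np.save("q.npy",q)
E
```

```text
[ 0.59367459 -0.04094417  0.22044765] 12.630720072221305 [ 0.3  2.8  1.6 -1.1 -0.8 -2.8 -2.5 -0.6  1.  -3.4 -2.1 -3.  -0.6  2.
  2.4 -1.8]
axis [[0.58274126 0.00784581 0.115     ]] btn [[ 0.59274524 -0.12826047  0.09      ]]
scene axis115 [[407. 311.]]
0 [[464. 317.]]
1 [[452. 340.]]
2 [[428. 355.]]
3 [[397. 358.]]
side axis115 [[360. 216.]]
0 [[329. 192.]]
1 [[354. 188.]]
2 [[381. 191.]]
3 [[402. 201.]]
adapter,crystal box-frame:
[ 0.04839696 -0.1170718 ]
[-0.07710701 -0.03094397]
```

The pointer stands at the first stop (index 0) in both views. The corner fit is still a few mm loose, so I'll shut the gripper, go above the box, and refine with the wrist camera.

```bash
cat >> h.py <<'E'
def quat(psi):  # tool down, tool y along world azimuth psi (tool x = psi+90deg)
    a=(psi+np.pi/2)/2; return [float(np.cos(a)),float(np.sin(a)),0.,0.]
def tips(c,names):
    read_camera(c); o={}
    for n in names:
        r=tip_of(c,n)
        o[n]=[(np.round(d["at"],1).tolist(),round(d["confidence"],2)) for d in r[:2]]
    return o
E
python3 - <<'E'
from h import *
q=np.load("q.npy")
move_gripper(0.0,20)
p=read_eef_pos(); movel([p[0],p[1],.34])
move_ptp([.50,-.03,.36],quat(0))
print(read_qpos(),read_eef_pos(),read_finger_gap(),read_time_s())
im=read_camera("wrist");cv2.imwrite("pics/w0.png",im[:,:,::-1])
P=camera_params("wrist");print(np.round(P["K"],1).tolist(),np.round(P["camera_from_world"],3).tolist())
for n,z in [("selector_axis",.115),("selector_tip",.101),("apply_top",.09),("adapter",.075),("crystal",.075),("load_box",0)]:
    for d in tip_of("wrist",n)[:2]: print(n,np.round(d["at"],1),round(d["confidence"],2),at_z("wrist",d["at"],z).round(4))
q0=read_qpos()
a=bx(q,[0,.05,.115])[0]
for k in np.arange(0,121,30):
    ps=np.radians(117.6-k); u=np.array([np.cos(ps),np.sin(ps)]);v=np.array([-u[1],u[0]])
    s=inverse_kinematics([*(a[:2]+.033*u+.017*v),.117],quat(ps)); print(k,None if s is None else np.round(s,2))
E
```

```text
[-0.87701834 -0.0494108   0.83588929  1.77462537  0.03747666  1.40024486
 -0.04518429] [ 0.50027022 -0.02835175  0.35996604] 1.562894109943926e-05 5.2
[[350.9, 0.0, 316.1], [0.0, 350.9, 201.2], [0.0, 0.0, 1.0]] [[1.0, 0.003, -0.0, -0.5], [0.003, -0.954, 0.299, -0.113], [0.001, -0.299, -0.954, 0.513], [0.0, 0.0, 0.0, 1.0]]
selector_axis [384.6 129.4] 0.95 [0.5784 0.0059 0.115 ]
selector_tip [368.8  90.6] 0.6 [0.5603 0.048  0.101 ]
apply_top [385.6 230.7] 0.75 [ 0.5924 -0.1297  0.09  ]
adapter [434.7 235.7] 0.54 [ 0.6638 -0.1433  0.075 ]
crystal [329.4 194.4] 0.74 [ 0.5176 -0.0843  0.075 ]
load_box [377.  152.4] 0.88 [ 0.591  -0.0407  0.    ]
0 [-0.71  0.37  0.69  1.94 -0.29  0.93  2.18]
30 [-0.75  0.41  0.74  1.91 -0.34  0.95  1.67]
60 [-0.76  0.46  0.77  1.86 -0.38  0.97  1.18]
90 [-0.78  0.52  0.83  1.82 -0.45  1.    0.72]
120 [-0.75  0.55  0.84  1.79 -0.48  1.02  0.23]
```

View pics/w0.png

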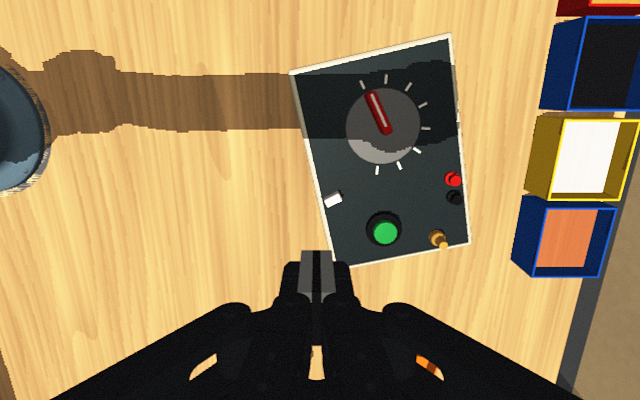

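The wrist view shows the box corners at (289,71), (451,35), (469,243) and (335,267), and the pointer on the first tick at (362,85). I'll refit with these and approach.

```bash
python3 - <<'E'
from h import *
from scipy.optimize import least_squares
C=np.array([[.1,.14,.075],[-.1,.14,.075],[-.1,-.14,.075],[.1,-.14,.075]])
W=np.array([[451,35],[289.5,71.5],[335,267],[469,243]],float)
pts=np.array([[0,.05,.115],[-.02,-.085,.09],[0,0,0]]); A=np.array([[384.6,129.4],[385.6,230.7],[377,152.4]])
g=lambda q:(proj("wrist",bx(q,C))-W).ravel()
q=least_squares(g,[.6,-.045,.22]).x; print(q,np.degrees(q[2]),g(q).round(1))
print("axis/btn/box resid px",(proj("wrist",bx(q,pts))-A).round(1).tolist(), bx(q,pts[:2]).round(4).tolist())
# disc by segmentation of grey region is shadowed; pointer red mask instead
im=read_camera("wrist").astype(int)
m=((im[...,0]>90)&(im[...,1]<70)&(im[...,2]<70)).astype(np.uint8); m[:, :340]=0; m[160:]=0; m[:,440:]=0
ys,xs=np.nonzero(m); print(len(xs))
# model silhouette of wing: fit angle
a0=q.copy()
hull=lambda t,ax:cv2.convexHull(np.float32(proj("wrist",[[ax[0]+r*np.cos(t)-w*np.sin(t),ax[1]+r*np.sin(t)+w*np.cos(t),z] for r in(-.006,.046) for w in(-.006,.006) for z in(.087,.115)])))
ax=bx(q,pts[0])[0]
def iou(t,ax):
    k=np.zeros(m.shape,np.uint8); cv2.fillPoly(k,[np.round(hull(t,ax)*16).astype(np.int32)],1,shift=4); return (k&m).sum()/(k|m).sum()
best=max((iou(np.radians(d),ax+[dx,dy,0]),d,dx,dy) for d in range(100,140,2) for dx in np.arange(-.008,.0081,.002) for dy in np.arange(-.008,.0081,.002))
print(ax,best, "expected deg",105+np.degrees(q[2]))
np.save("q.npy",q)
E
```

```text
[ 0.59111489 -0.04433466  0.21183921] 12.137492693398723 [ 2.5 -4.1 -3.3 -2.2 -3.   6.5  3.7  3.7]
axis/btn/box resid px [[2.0, 0.2], [-2.2, 1.0], [-0.0, 2.4]] [[0.5806, 0.0045, 0.115], [0.5894, -0.1316, 0.09]]
313
[0.58060198 0.00454764 0.115     ] (np.float64(0.47424242424242424), 122, np.float64(0.004), np.float64(0.002)) expected deg 117.13749269339873
```

```bash
python3 - <<'E'
from h import *
from scipy.optimize import least_squares
C=np.array([[.1,.14,.075],[-.1,.14,.075],[-.1,-.14,.075],[.1,-.14,.075]])
O={"scene":np.array([[461,467],[549,290],[265,202],[153,362]])/3.3+[190,130],
"side":np.array([[418,195],[228,230],[330,408],[557,368]])/3.3+[240,120],
"wrist":np.array([[451,35],[289.5,71.5],[335,267],[469,243]],float)}
pts=np.array([[0,.05,.115],[-.02,-.085,.09]]); A=np.array([[384.6,129.4],[385.6,230.7]])
def g(q,cs): 
    return np.concatenate([(proj(c,bx(q[:3],C*[q[3],q[3],1]))-O[c]).ravel() for c in cs]+[[(q[3]-1)*20]])
for cs in (["wrist"],["scene"],["side"],["scene","side","wrist"]):
    q=least_squares(g,[.6,-.045,.22,1],args=(cs,),loss="soft_l1").x
    print(cs,q.round(4),np.degrees(q[2]).round(1),g(q,cs).round(1)); print((proj("wrist",bx(q,pts))-A).round(1).tolist(),bx(q,pts).round(4).tolist())
im=read_camera("wrist").astype(int)
m=((im[...,0]>1.8*im[...,1]+10)&(im[...,0]>1.8*im[...,2]+10)).astype(np.uint8); m[:, :340]=0; m[160:]=0; m[:,430:]=0
m=cv2.morphologyEx(m,cv2.MORPH_CLOSE,np.ones((7,7),np.uint8))
def hull(t,ax): return cv2.convexHull(np.float32(proj("wrist",[[ax[0]+r*np.cos(t)-w*np.sin(t),ax[1]+r*np.sin(t)+w*np.cos(t),z] for r in(-.006,.046) for w in(-.006,.006) for z in(.087,.115)])))
def iou(t,ax):
    k=np.zeros(m.shape,np.uint8); cv2.fillPoly(k,[np.round(hull(t,ax)*16).astype(np.int32)],1,shift=4); return (k&m).sum()/(k|m).sum()
ax=np.array([.58,.005,0])
print(m.sum(),max((iou(np.radians(d),ax+[dx,dy,0]),d,dx,dy) for d in range(106,134,2) for dx in np.arange(-.008,.0081,.002) for dy in np.arange(-.008,.0081,.002)))
c=cv2.resize(im[20:280,280:480].astype(np.uint8)[:,:,::-1],None,fx=3,fy=3,interpolation=cv2.INTER_CUBIC)[:600]
cv2.imwrite("pics/w1.png",c)
E
```

```text
['wrist'] [ 0.5908 -0.0423  0.2105  0.9598] 12.1 [-0.3 -0.1  0.9 -0.  -1.2  1.1  0.3 -0.7 -0.8]
[[1.9, -1.7], [-2.4, -0.5]] [[0.5804, 0.0066, 0.115], [0.589, -0.1296, 0.09]]
['scene'] [ 0.5948 -0.0387  0.2315  0.9605] 13.3 [ 0.   1.2 -0.5 -0.6  0.  -0.6  0.4  0.1 -0.8]
[[4.6, -4.7], [2.1, -3.0]] [[0.5833, 0.01, 0.115], [0.5948, -0.126, 0.09]]
['side'] [ 0.592  -0.0504  0.2195  0.9469] 12.6 [ 0.5 -0.2 -0.  -0.3  0.1  2.2 -0.5 -0.7 -1.1]
[[2.1, 5.6], [-1.3, 5.2]] [[0.5811, -0.0016, 0.115], [0.591, -0.1377, 0.09]]
['scene', 'side', 'wrist'] [ 0.5917 -0.0422  0.2144  0.9598] 12.3 [-1.4  0.1 -0.7 -1.1  0.7 -2.1  0.2 -2.1  0.3 -2.  -0.7 -2.1 -1.   0.5
 -0.8 -2.2 -0.1 -0.4  1.2  0.3 -0.2  1.2  1.3 -1.1 -0.8]
[[2.5, -1.7], [-1.5, -0.6]] [[0.5811, 0.0066, 0.115], [0.5902, -0.1295, 0.09]]
575 (np.float64(0.8188405797101449), 118, np.float64(0.0), np.float64(0.004))
```

View pics/w1.png

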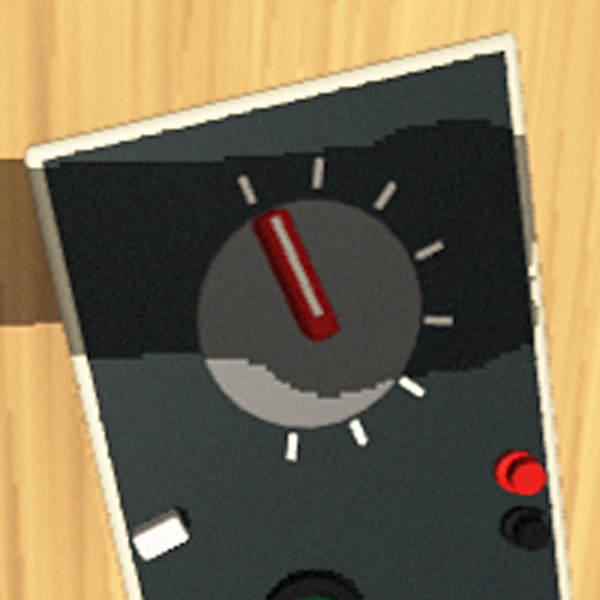

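The pointer sits at the first tick. The estimates of the dial axis agree within about 3 mm, at (0.580, 0.007). I'll approach its counter-clockwise flank and push through the first click in small steps, watching the force.

```bash
cat >> h.py <<'E'
AX=np.array([.580,.007]); P0=117.4
def pose(deg,off=.017,r=.033,z=.117):
    """finger pose that has its -x face on the CCW flank when dial is at deg"""
    t=np.radians(P0-deg); u=np.array([np.cos(t),np.sin(t)]); v=np.array([-u[1],u[0]])
    return [*(AX+r*u+off*v),z],quat(t),-v,u
def step(deg,speed=.02,**k):
    p,o,tan,rad=pose(deg,**k); movel(p,o,speed=speed)
    f=np.array(read_ft_force()); e=np.array(read_eef_pos())
    print(deg,"Ftan %.1f Frad %.1f Fz %.1f"%(f[:2]@tan,f[:2]@rad,f[2]),"err mm",((e-p)*1e3).round(1),"t",round(read_time_s(),1))
    return f[:2]@tan
E
python3 - <<'E'
from h import *
print("disc centre",at_z("wrist",(383.3,124.3),.087))
p,o,_,_=pose(0,off=.030,z=.2)
move_ptp(p,o); print(read_ft_force(),read_qpos().round(2))
movel(pose(0,off=.030)[0],speed=.08); print(read_ft_force(),read_time_s())
for off in (.026,.022,.019): step(0,off=off)
im=read_camera("wrist");cv2.imwrite("pics/w2.png",im[:,:,::-1])
im=read_camera("side");cv2.imwrite("pics/s2.png",cv2.resize(im[120:270,260:460,::-1],None,fx=3,fy=3))
E
```

```text
disc centre [0.58171828 0.00794279 0.087     ]
[0.02927899 0.91908583 0.45933444] [-0.81  0.23  0.79  1.91 -0.18  1.08  2.1 ]
[ 0.20248824 -0.3004908   0.38794424] 8.6917
0 Ftan -0.6 Frad 0.5 Fz 0.1 err mm [0.3 0.2 0.2] t 9.0
0 Ftan -0.5 Frad -0.4 Fz 0.7 err mm [ 0.1  0.1 -0. ] t 9.4
0 Ftan -0.4 Frad -0.3 Fz 0.5 err mm [0.2 0.1 0. ] t 9.7
```

View pics/w2.png

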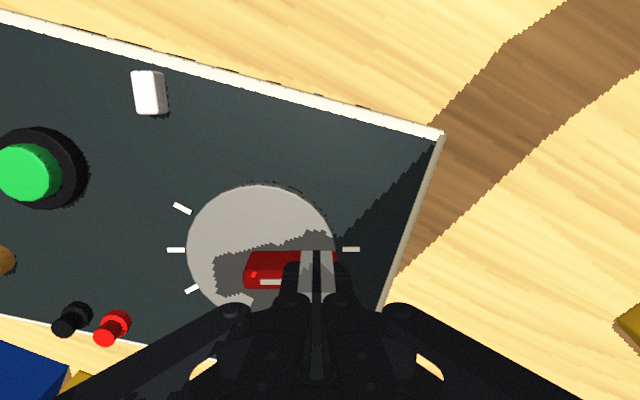

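The finger (tip at about (317,250)) stands just on the counter-clockwise side of the pointer at about 34 mm radius, with no contact yet. Next I'll push through the first click.

```bash
python3 - <<'E'
from h import *
step(0,off=.017)
for d in np.arange(2.5,25.1,2.5):
    f=step(float(d))
    if abs(f)>14: print("STOP");break
im=read_camera("side");cv2.imwrite("pics/s3.png",cv2.resize(im[120:270,260:460,::-1],None,fx=3,fy=3))
for c in ("scene","side"):
    read_camera(c)
    for n,z in (("selector_axis",.115),("selector_tip",.101)):
        for d in tip_of(c,n)[:1]: print(c,n,at_z(c,d["at"],z).round(4),round(d["confidence"],2))
E
```

```text
0 Ftan -0.2 Frad -1.1 Fz 0.5 err mm [0.2 0.1 0. ] t 10.0
2.5 Ftan 0.4 Frad -0.6 Fz 0.5 err mm [-0.   0.1 -0. ] t 10.3
5.0 Ftan 0.0 Frad 0.6 Fz 1.0 err mm [-0.  0. -0.] t 10.5
7.5 Ftan -0.9 Frad -0.5 Fz -0.1 err mm [-0.  0. -0.] t 10.8
10.0 Ftan -0.5 Frad 0.4 Fz -0.1 err mm [-0. -0.  0.] t 11.0
12.5 Ftan -0.3 Frad -0.6 Fz -0.0 err mm [-0.  0.  0.] t 11.3
15.0 Ftan -0.6 Frad 0.4 Fz -0.2 err mm [-0. -0. -0.] t 11.5
17.5 Ftan -0.7 Frad 0.3 Fz -0.0 err mm [-0. -0. -0.] t 11.8
20.0 Ftan 0.3 Frad -0.4 Fz -0.4 err mm [-0.  0. -0.] t 12.0
22.5 Ftan -0.1 Frad -0.2 Fz -0.3 err mm [-0. -0.  0.] t 12.3
25.0 Ftan -0.4 Frad -0.1 Fz -0.1 err mm [-0. -0. -0.] t 12.5
scene selector_axis [ 0.5796 -0.0051  0.115 ] 0.76
scene selector_tip [0.5556 0.0493 0.101 ] 0.93
side selector_axis [0.5808 0.0045 0.115 ] 0.77
side selector_tip [0.5549 0.0554 0.101 ] 0.84
```

View pics/s3.png

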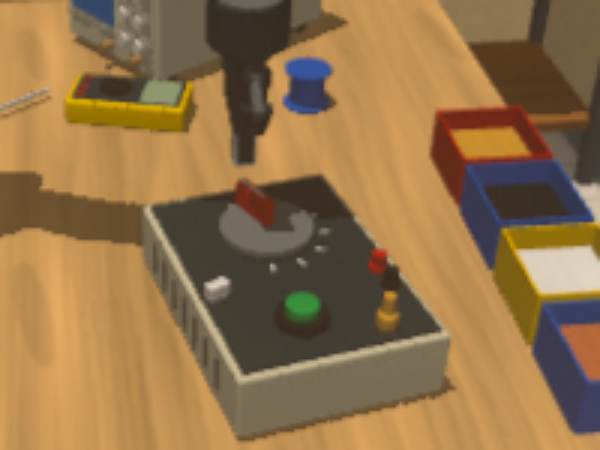

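```bash
python3 - <<'E'
from h import *
p=np.array(read_eef_pos()); print(p,read_finger_gap())
for c in ("side","scene"):
    for dz in (-.019,0,.02): print(c,dz,proj(c,p+[0,0,dz]).round(1),"crop",((proj(c,p+[0,0,dz])-[260,120])*3).round())
print(proj("side",[[.56,.048,.115],[.58,.007,.115]]))
im=read_camera("scene");a=cv2.resize(im[120:270,240:400,::-1],None,fx=3.5,fy=3.5)
cv2.imwrite("pics/s4.png",a)
E
```

```text
[0.56158084 0.03924066 0.11700654] -5.790937103184035e-05
side -0.019 [[340.2 184.9]] crop [[240. 195.]]
side 0 [[340.4 179.5]] crop [[241. 178.]]
side 0.02 [[340.6 173.6]] crop [[242. 161.]]
scene -0.019 [[327.7 228.5]] crop [[203. 325.]]
scene 0 [[327.6 224.1]] crop [[203. 312.]]
scene 0.02 [[327.6 219.4]] crop [[203. 298.]]
[[339.39562621 178.46022368]
 [348.30322692 185.73747993]]
```

View pics/s4.png

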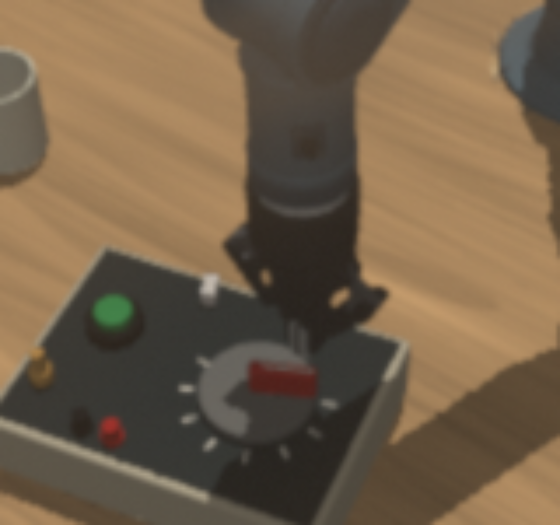

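The finger passed over the pointer with no contact. Both cameras put the visible fingertip at about z 0.137, which is roughly 20 mm above the reported TCP rather than 19 mm below it. I'll back off, lower in steps and measure the true tip height.

```bash
python3 - <<'E'
from h import *
p,o,_,_=pose(0,off=.030); movel([p[0],p[1],.125],o,speed=.06)
for z in (.110,.100):
    movel([p[0],p[1],z],speed=.04); print(z,np.array(read_ft_force()).round(1),np.array(read_eef_pos()).round(4))
e=np.array(read_eef_pos()); print(read_time_s())
A=[]
for c in ("scene","side"):
    im=np.ascontiguousarray(read_camera(c)[:,:,::-1]); pr=proj(c,[e+[0,0,d] for d in (-.019,0,.02)])
    print(c,pr.round(1).tolist()); m=pr[1].astype(int)
    x,y=m[0]-50,m[1]-55
    print("crop origin",x,y); A.append(cv2.resize(im[y:y+110,x:x+100],None,fx=4,fy=4,interpolation=cv2.INTER_CUBIC))
cv2.imwrite("pics/s5.png",np.hstack(A))
E
```

```text
0.11 [ 0.1 -0.6  0.9] [0.5379 0.0224 0.1095]
0.1 [ 0.6 -1.  -0.1] [0.5379 0.0224 0.0996]
14.5167
scene [[327.9, 223.8], [327.8, 219.5], [327.7, 214.9]]
crop origin 277 164
side [[332.8, 193.4], [332.9, 188.0], [333.0, 182.2]]
crop origin 282 133
```

View pics/s5.png

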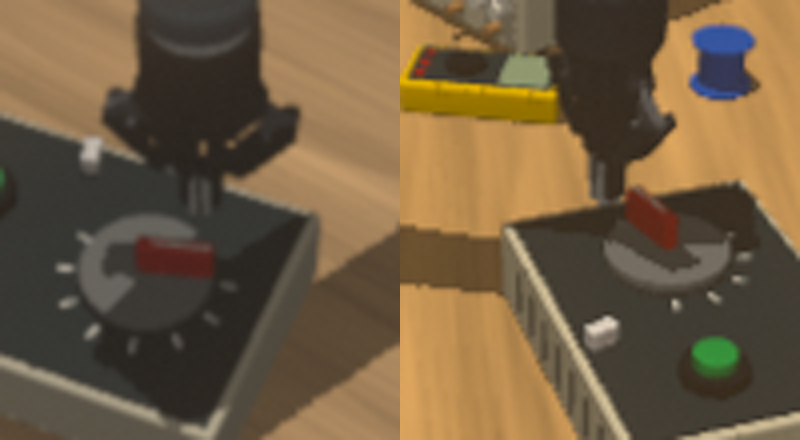

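Scene shows the tip bottom at pixel (327.5, 217.2) and side at (332.8, 183.5). Both give a tip about 10–16 mm above the reported TCP, so about z 0.113. I'll lower about 14 mm more while watching Fz, then push.

```bash
cat > p.py <<'E'
from h import *
import sys
def ang(c="scene"):
    read_camera(c); r=tip_of(c,"selector_tip")
    if r:
        w=at_z(c,r[0]["at"],.101)[:2]-AX; return round(P0-np.degrees(np.arctan2(w[1],w[0])),1),round(np.hypot(*w),4),round(r[0]["confidence"],2)
E
python3 - <<'E'
from p import *
p,o,_,_=pose(0,off=.030)
for z in (.096,.092,.089,.086):
    movel([p[0],p[1],z],speed=.04); f=np.array(read_ft_force()); print(z,f.round(1))
    if f[2]>3: break
z=float(read_eef_pos()[2])
print(ang("scene"),ang("side"))
for off in (.026,.022,.019,.017): step(0,off=off,z=z)
for d in np.arange(2.5,25.1,2.5):
    f=step(float(d),z=z)
    if abs(f)>14: print("STOP");break
print(ang("scene"),ang("side"))
im=read_camera("side");cv2.imwrite("pics/s6.png",cv2.resize(im[120:270,260:460,::-1],None,fx=3,fy=3))
E
```

```text
0.096 [-0.3 -0.1  0.2]
0.092 [-0.3  0.3  0.7]
0.089 [ 0.7 -0.4 -0.3]
0.086 [ 0.7 -0.1 -0.1]
(np.float64(-2.2), np.float64(0.0457), 0.61) (np.float64(-3.6), np.float64(0.0488), 0.71)
0 Ftan 0.2 Frad 0.6 Fz -0.6 err mm [0.2 0.1 0. ] t 16.2
0 Ftan 0.0 Frad -0.6 Fz -0.3 err mm [0.2 0.1 0. ] t 16.5
0 Ftan -0.6 Frad 0.0 Fz -0.4 err mm [0.2 0.1 0. ] t 16.8
0 Ftan -0.1 Frad -0.4 Fz -0.6 err mm [0.1 0.1 0. ] t 17.1
2.5 Ftan -1.0 Frad -1.3 Fz 0.9 err mm [-0.3 -0.4 -0.1] t 17.3
5.0 Ftan -3.1 Frad -0.2 Fz 1.6 err mm [-1.  -0.7 -0.2] t 17.6
7.5 Ftan -1.9 Frad -0.8 Fz 0.3 err mm [-0.3 -0.1 -0.2] t 17.8
10.0 Ftan -1.5 Frad -0.1 Fz -1.1 err mm [ 0.2  0.3 -0.1] t 18.1
12.5 Ftan -0.9 Frad 0.4 Fz -0.5 err mm [0.6 0.6 0.1] t 18.3
15.0 Ftan -0.8 Frad 0.2 Fz 1.3 err mm [1.  0.5 0.4] t 18.6
17.5 Ftan -0.4 Frad 0.1 Fz 0.7 err mm [0.6 0.2 0.2] t 18.8
20.0 Ftan 0.2 Frad 0.0 Fz -1.2 err mm [0.2 0.  0.1] t 19.1
22.5 Ftan 0.3 Frad 1.1 Fz -0.2 err mm [0. 0. 0.] t 19.3
25.0 Ftan 0.1 Frad -0.5 Fz -0.2 err mm [-0.1 -0.  -0. ] t 19.6
(np.float64(28.7), np.float64(0.0505), 0.76) (np.float64(32.6), np.float64(0.0359), 0.82)
```

View pics/s6.png

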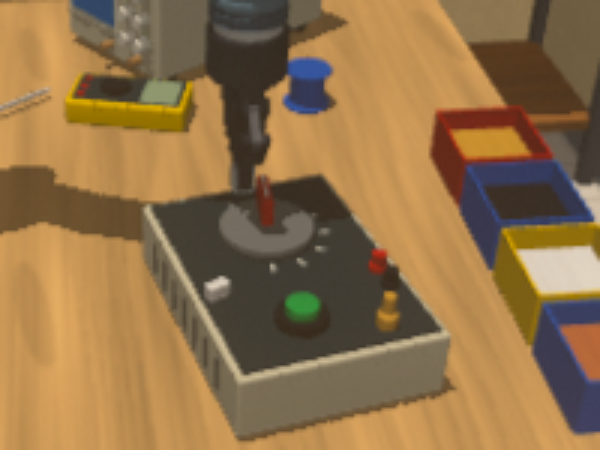

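One click is done, with angles of about 29–33° by both cameras and a peak push of about 3 N. I'll push on to the third click and check.

```bash
python3 - <<'E'
from p import *
for d in np.arange(27.5,82.6,2.5):
    f=step(float(d),z=.086)
    if abs(f)>14: print("STOP");break
    if d==52.5: pause(.2);print(ang("scene"),ang("side"))
pause(.2);print(ang("scene"),ang("side"))
im=read_camera("side");cv2.imwrite("pics/s7.png",cv2.resize(im[120:270,260:460,::-1],None,fx=3,fy=3))
E
```

```text
27.5 Ftan 0.2 Frad -0.8 Fz 0.5 err mm [ 0.  0. -0.] t 20.1
30.0 Ftan -0.2 Frad 0.6 Fz 0.9 err mm [-0.  0. -0.] t 20.3
32.5 Ftan -0.6 Frad -1.1 Fz 0.5 err mm [-0.3 -0.1 -0.1] t 20.6
35.0 Ftan -3.8 Frad -0.5 Fz 1.5 err mm [-1.4 -0.  -0.3] t 20.8
37.5 Ftan -3.8 Frad 0.3 Fz 0.3 err mm [-0.5  0.1 -0.3] t 21.1
40.0 Ftan -0.7 Frad 0.2 Fz -0.6 err mm [ 0.1  0.1 -0.2] t 21.3
42.5 Ftan -0.3 Frad 0.5 Fz -1.3 err mm [0.6 0.  0.1] t 21.6
45.0 Ftan 0.7 Frad -0.5 Fz 0.0 err mm [ 1.  -0.2  0.4] t 21.8
47.5 Ftan 0.0 Frad 0.1 Fz 0.5 err mm [ 0.7 -0.3  0.3] t 22.1
50.0 Ftan -0.7 Frad 0.0 Fz 0.5 err mm [ 0.2 -0.1  0.1] t 22.3
52.5 Ftan -0.4 Frad -0.4 Fz -0.4 err mm [ 0.  -0.1  0. ] t 22.6
(np.float64(60.2), np.float64(0.0479), 0.98) (np.float64(64.7), np.float64(0.0358), 0.72)
55.0 Ftan -0.2 Frad -0.6 Fz 0.1 err mm [ 0.1 -0.  -0. ] t 23.2
57.5 Ftan -0.1 Frad 0.5 Fz 0.0 err mm [-0. -0. -0.] t 23.5
60.0 Ftan 0.3 Frad 0.0 Fz -0.0 err mm [-0.  -0.1 -0. ] t 23.7
62.5 Ftan -0.4 Frad 0.8 Fz 0.5 err mm [-0.3  0.  -0.1] t 24.0
65.0 Ftan -3.4 Frad -1.2 Fz 2.2 err mm [-1.1  0.6 -0.3] t 24.2
67.5 Ftan -2.3 Frad -0.9 Fz 0.9 err mm [-0.3  0.2 -0.2] t 24.5
70.0 Ftan -1.0 Frad -0.1 Fz -1.2 err mm [ 0.3 -0.  -0.1] t 24.7
72.5 Ftan -1.1 Frad 0.5 Fz -0.8 err mm [ 0.6 -0.2  0.1] t 25.0
75.0 Ftan -0.1 Frad -0.8 Fz 0.1 err mm [ 0.9 -0.7  0.4] t 25.2
77.5 Ftan 0.4 Frad -0.1 Fz 0.9 err mm [ 0.4 -0.5  0.3] t 25.5
80.0 Ftan -0.4 Frad 0.4 Fz -0.0 err mm [ 0.1 -0.2  0.1] t 25.7
82.5 Ftan 0.2 Frad -0.7 Fz -0.1 err mm [-0. -0. -0.] t 26.0
(np.float64(90.5), np.float64(0.0434), 0.77) (np.float64(95.8), np.float64(0.0467), 0.88)
```

View pics/s7.png

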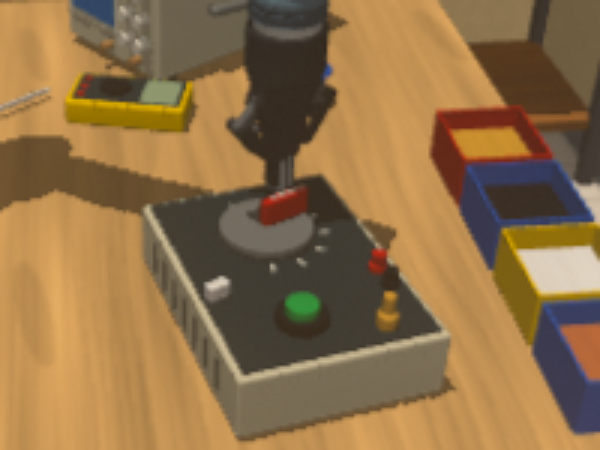

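Three clicks are done (about 90°, as the picture shows). For the fourth I'll stop the finger at 112°, back off, lift and verify.

```bash
python3 - <<'E'
from p import *
for d in np.arange(87.5,112.6,2.5):
    f=step(float(d),z=.086)
    if abs(f)>14: print("STOP");break
pause(.3);print(ang("scene"),ang("side"))
step(112.5,speed=.05,off=.030,z=.086)
e=read_eef_pos(); movel([e[0],e[1],.20],speed=.15)
print(ang("scene"),ang("side"))
move_ptp([.50,-.03,.36],quat(0)); pause(.2)
im=read_camera("wrist")
print(ang("wrist"),read_time_s())
for i in range(3):
    for n in ("apply_top",):
        read_camera("wrist"); r=tip_of("wrist",n); print([(at_z("wrist",d["at"],.09).round(4),round(d["confidence"],2)) for d in r[:1]])
# green blob centre
for c,sc in (("wrist",1),("scene",1),("side",1)):
    g=read_camera(c).astype(int); m=((g[...,1]>1.4*g[...,0])&(g[...,1]>1.3*g[...,2])&(g[...,1]>60)).astype(np.uint8)
    n,_,st,ce=cv2.connectedComponentsWithStats(m); k=1+st[1:,4].argmax(); print(c,st[k],ce[k].round(1),[at_z(c,ce[k],z).round(4).tolist() for z in (.085,.095)])
cv2.imwrite("pics/w8.png",cv2.resize(im[20:280,280:480,::-1],None,fx=2.3,fy=2.3,interpolation=cv2.INTER_CUBIC))
E
```

```text
87.5 Ftan 0.6 Frad 0.1 Fz 0.1 err mm [-0.  -0.1 -0. ] t 26.7
90.0 Ftan -0.6 Frad 0.0 Fz 0.2 err mm [-0.1 -0.  -0. ] t 27.0
92.5 Ftan -1.3 Frad -0.3 Fz 0.5 err mm [-0.4  0.5 -0.1] t 27.2
95.0 Ftan -4.0 Frad -1.0 Fz 2.3 err mm [-0.7  1.2 -0.2] t 27.5
97.5 Ftan -2.4 Frad -0.3 Fz 0.1 err mm [-0.1  0.3 -0.1] t 27.7
100.0 Ftan -1.1 Frad 0.1 Fz -0.9 err mm [ 0.4 -0.5 -0.1] t 28.0
102.5 Ftan -1.2 Frad -0.0 Fz -0.6 err mm [ 0.5 -0.8  0.1] t 28.2
105.0 Ftan -0.4 Frad 0.7 Fz -0.1 err mm [ 0.4 -1.   0.3] t 28.5
107.5 Ftan 0.1 Frad 0.3 Fz 0.4 err mm [ 0.1 -0.6  0.1] t 28.7
110.0 Ftan 0.5 Frad 0.0 Fz 0.1 err mm [-0.  -0.2  0. ] t 29.0
112.5 Ftan 0.7 Frad -0.1 Fz 0.4 err mm [-0.  -0.1 -0. ] t 29.2
(np.float64(131.0), np.float64(0.0488), 0.64) (np.float64(113.2), np.float64(0.0454), 0.55)
112.5 Ftan -0.0 Frad -0.3 Fz -0.4 err mm [ 0.   1.  -0.1] t 30.1
(np.float64(119.7), np.float64(0.045), 0.62) (np.float64(137.5), np.float64(0.0551), 0.75)
None 32.475
[(array([ 0.5901, -0.1295,  0.09  ]), 0.82)]
[(array([ 0.591 , -0.1317,  0.09  ]), 0.74)]
[(array([ 0.5936, -0.133 ,  0.09  ]), 0.91)]
wrist [374 219  24  24 462] [385.2 230.6] [[0.5927, -0.1324, 0.085], [0.5906, -0.1283, 0.095]]
scene [267 204  11  10  90] [271.8 208.4] [[0.5874, -0.1365, 0.085], [0.5931, -0.1301, 0.095]]
side [355 217  12  10  95] [360.3 221.5] [[0.5932, -0.1215, 0.085], [0.5904, -0.1338, 0.095]]
```

View pics/w8.png

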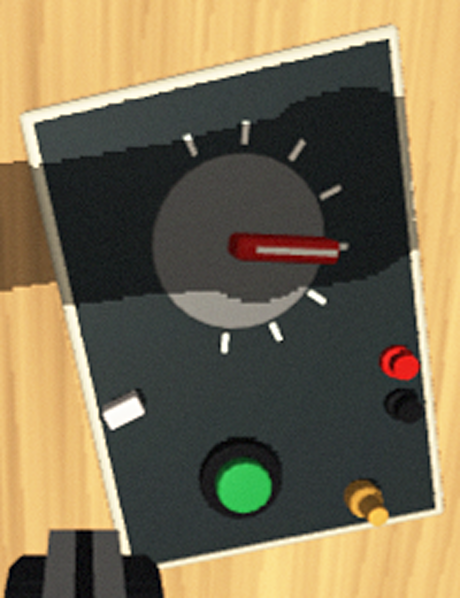

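The pointer is exactly on the fifth tick, four clicks on from the first, and the loose things haven't moved. Next I'll press the button at about (0.591, -0.130), stepping down on force.

```bash
python3 - <<'E'
from p import *
B=[.5912,-.1302]; o=quat(np.pi/2)
move_ptp([*B,.16],o); movel([*B,.092],speed=.06)
f0=np.array(read_ft_force()); print(f0.round(1),read_time_s())
z=.092
while z>.055:
    z-=.0015; movel([*B,z],speed=.03); f=np.array(read_ft_force()); print(round(z,4),f.round(1),round(float(read_eef_pos()[2]),4))
    if f[2]>11: break
    if z<.0721 and f[2]>9: break
pause(.2); print(read_ft_force(),read_eef_pos())
im=read_camera("side");cv2.imwrite("pics/s9.png",cv2.resize(im[150:270,290:450,::-1],None,fx=4,fy=4))
movel([*B,.16],speed=.1); pause(.3); print(read_time_s())
move_ptp([.50,-.03,.36],quat(0)); pause(.3)
im=read_camera("wrist");cv2.imwrite("pics/w9.png",cv2.resize(im[20:280,280:480,::-1],None,fx=2.3,fy=2.3,interpolation=cv2.INTER_CUBIC))
print(ang("scene"),ang("side"),ang("wrist"),read_ft_force(),read_time_s())
E
```

```text
[-1.1 -0.3  0.4] 35.8583
0.0905 [-1.   0.4  0.4] 0.0907
0.089 [-0.5  1.4  0.4] 0.0889
0.0875 [-0.7  0.4  0.6] 0.0873
0.086 [-0.3 -0.4  0.7] 0.0859
0.0845 [-0.2  0.6 -0.5] 0.0844
0.083 [-0.3  1.2 -0.3] 0.0829
0.0815 [ 0.2  0.3 -0.3] 0.0814
0.08 [ 0.  -0.  -0.8] 0.0798
0.0785 [-0.4  0.7  0.1] 0.0783
0.077 [-0.2  0.2 -0.5] 0.0768
0.0755 [ 1.1 -0.1  1.8] 0.0758
0.074 [-0.2  0.4  2.1] 0.0743
0.0725 [ 0.5 -0.   3. ] 0.0728
0.071 [ 0.  -0.   3.6] 0.0712
0.0695 [-0.7  0.   6.3] 0.0701
0.068 [-3.8 -0.  12.7] 0.07
[-4.09275067  1.11706367 12.97486965] [ 0.5915975  -0.13027101  0.07004813]
41.475
(np.float64(130.8), np.float64(0.0432), 0.55) (np.float64(139.5), np.float64(0.0468), 0.92) (np.float64(117.8), np.float64(0.0501), 0.95) [ 0.16446664 -0.04829007  0.44003307] 43.6167
```

View pics/s9.png

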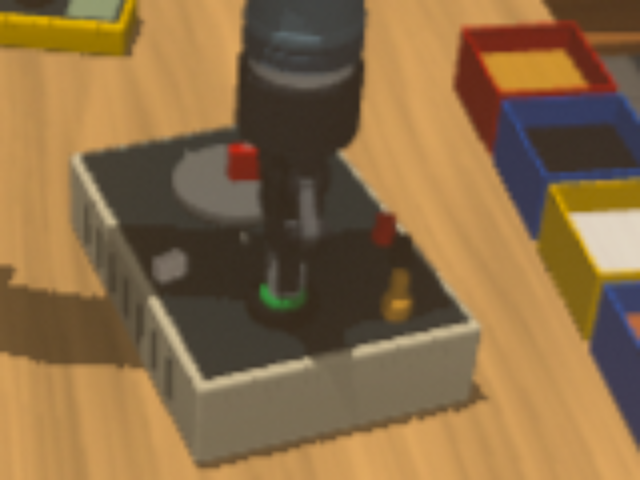

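The fingertip is on the button. It went in 6 mm to a hard stop at 13 N. I've viewed 12 pictures, so I'll do the final check numerically, comparing the wrist views before and after the press, then hand in.

```bash
python3 - <<'E'
from p import *
a,b=(cv2.imread(f"pics/{n}.png").astype(int) for n in ("w8","w9"))
d=np.abs(a-b).max(2)[:520]; print("diff mean",d.mean().round(2),"px>60:",(d>60).sum(),"of",d.size)
for nm,s in (("dial",np.s_[110:360,140:360]),("button",np.s_[430:525,190:290]),("crystal",np.s_[380:440,95:155]),("adapter",np.s_[470:525,335:400])):
    x=a[s].astype(np.float32).mean(2);y=b[s].astype(np.float32).mean(2); print(nm,"shift px",np.round(cv2.phaseCorrelate(x,y)[0],2),"mean diff",np.abs(x-y).mean().round(2))
print(read_time_s()); sign_off()
E
```

```text
diff mean 8.98 px>60: 6775 of 239200
dial shift px [ 0.13 -0.61] mean diff 7.09
button shift px [ 0.   -0.24] mean diff 2.86
crystal shift px [-0.02 -0.09] mean diff 3.98
adapter shift px [ 0.1  -0.35] mean diff 5.05
43.6167
the job is handed in; nothing more can be done
```

I pushed the selector four clicks clockwise with the shut fingertip, from the first tick to the fifth. I then pressed the green button fully in, released it, backed off and handed in at 43.6 s, well under the 64 s limit.

- **Selector:** The wrist picture before the press showed the pointer exactly on the fifth tick. The push peaked at about 4 N, measured at the wrist.
- **Button:** It travelled about 6 mm to its hard stop at 13 N. The picture comparison showed it back out after release.
- **Settled and undisturbed:** Comparing wrist pictures before and after the press, the dial, button, crystal and adapter moved less than 1 pixel on an enlarged crop. I had used all 12 picture views, so I did not look at the final picture myself. I made no separate measurement of the things on the bench; the arm worked only above the box.

Checks that disagreed or failed:
- **Fingertip height:** The tips were about 14 mm above the reported TCP, not 19 mm ahead of it. My first pass therefore went over the pointer without touching it, and I lowered the tool to fix it.
- **Angle readings:** After the press, the wrist camera gave 118°, agreeing with the picture. The scene and side networks gave 131° and 139.5°. I put these down to their scatter, because the pointer did not shift between the wrist pictures.

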